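Lock a car-seat recliner with its pin

ROBOT

A 7-joint arm with a two-finger parallel gripper is mounted at the origin on the work surface. World frame = base frame: x ahead of the robot, y to its left, z up, the work surface at z = 0. Lengths are in m, angles in rad, forces in N, time in s.
With the tool pointing down it reaches from about 0.4 to 0.85 m from the base axis. Payload 10.4 kg.
Tool frame: the origin (TCP) lies on the mounting face of the last link; the fingertips stand 173 mm ahead of it and the grasp point (between the pads) lies 155 mm ahead of it; z points along the fingers, y is the line along which they close (so a half turn about z gives the same grasp; the last joint's range is limited). The gripper opens to 85 mm and grips with 20 to 120 N. Pads are 22 mm wide; open, the fingers measure 114 mm over their backs; the gripper's body (76 mm by 85 mm) begins 54 mm behind the grasp point. The pads swing forward as they close: fully open they stand 13 mm farther back than shut.
Start: joints at [1.185, 0.332, -0.065, 1.46, 0.022, 1.35, -0.088], TCP at [0.222, -0.584, 0.405] pointing down, gripper open.
Joint ranges: [-2.6, 2.6], [-0.5, 2.12], [-1.47, 1.34], [0.16, 2.42], [-1.27, 4.41], [0.06, 2.06], [-2.6, 2.6]. Speed limits (rad/s): [2.22, 2.22, 2.79, 2.79, 3.14, 3.14, 3.14].

INTERFACE

Orientations are given as a 3x3 rotation matrix whose columns are the frame's x, y, z axes.
In Python, from cell import bot gives the robot as it stands.
- The arm moves only by the shell command python3 -m handwheel 'ROWS'. ROWS is JSON, a list of rows, each a list of 3 entries, a list of its own where there are three numbers: the turn, a rotation vector about the tool's x, y, z scaled (see below), then the shift along the tool's x, y, z scaled (see below), then the closure in counts, from 0 (fully open) to 255 (shut). In form: [[[ax, ay, az], [tx, ty, tz], grip], ...]. A call has exactly 8 rows; each row is the pose to reach, as a shift and turn from the pose commanded when the call began, along the tool's axes at that moment; what a row does not reach only later rows make up. The controller multiplies each number of a shift by 800 mm and each number of a turn by 45 degrees. A row lasts 1/8 s, in which the tool goes at most 62.5 mm and 10.7 degrees, less where a joint would pass 70% of its speed; a pose out of reach is approached as far as the arm can. A call with a number of a shift or a turn outside -1 to 1 is refused whole. A call with a gripper value outside its range is refused whole. The fingers move at their own pace and stop on an object; the grip force is fixed at half the most. Time passes only in rows, so rows that repeat a pose let the fingers close, or fill a call up. It gives the time, the measured TCP pose, the force, the opening and the grip force at its end, in the units of the state.
- bot.state(): the state, without advancing time (a new reading comes with each control period).
- bot.capture(name): name is "scene" or "top"; returns the picture (420x560x3 uint8, red, green, blue); there is no depth.
- bot.camera_params(name): a dict with "camera_matrix" (3x3 intrinsics, pixels), "k1" (the pictures are not rectified: a ray, as slopes to the right and down, at radius r is drawn at 1 + k1 r^2 times it, then the intrinsics apply), "rvec" (rotation vector, rad) and "tvec" (3), from world to camera coordinates, as OpenCV has them. Camera axes: x right, y down, z forward; pixel columns grow to the right and rows downward; lengths in m; the calibration is good to about 2 mm. A picture is of the moment at which its call begins. camera_params takes no time and is no camera call.
- bot.job_done(): hands the job in; it is judged then, once.
The state is a dict: "time_s": time; "qpos": joint angles; "qd": joint speeds; "joint_torque": joint torques, N m; "tcp_pos": TCP position; "tool_rot": TCP orientation; "ft_force": force on the tool from outside, world axes, zero at the start; "torque": the same for the moment, N m; "width": finger opening in m; "grasp_force": force on a finger pad.
Only numpy, scipy, OpenCV 4.12 (cv2) and the standard library are available. Lean on these libraries where they do the work, as an engineer would, in place of code of your own. Each camera call takes 0.05 s, during which the arm holds its last target. There are 200 camera calls.

TASK

Lock the seat recliner in the blue jig: swing its red-handled arm fully upright against its stop so that the holes line up, lay the orange-headed pin in the jig's two V-rests with its tip towards the holes and let go of it while the tip is still short of the first blue plate, then push it by its head through all three plates until the head is home against the outer V-rest. Leave the pin released with the arm upright, and do not disturb the yellow can, the red thread spool, the green jar or the hammer.

Things in the scene. Friction and masses are not known exactly. Their poses are not given: they have to be found in the camera images.
- jig: Steel jig bolted to the bench (does not move): dark base plate 100 x 165 x 8 mm (jig x from -50 to +50, y from -92 to +73 mm), two aluminium V-rests, two blue plates and the recliner arm. Origin on the bench, z up. The pin's line runs along the jig's y axis at x = 0, 85 mm above the bench; the pin goes in towards +y.
- hole (a point): Mouth of the hole in the first blue plate, on the pin's line: jig frame (0, +30, 85) mm; axes as the jig's. The two fixed blue plates (60 mm wide, tops 112 mm above the bench) cover jig y +30 to +38 and +54 to +62 mm, the recliner arm's plate between them +42 to +50. Each has a 20 mm hole.
- seat (a point): Where the inner face of the pin's head must end: on the pin's line in the outer face of the outer V-rest, jig frame (0, -80, 85) mm; axes as the jig's. The V-rests (open on top, 90 degree V, mouth 35 mm wide, rims 7 mm above the pin's line) cover jig y -80 to -68 and +2 to +14 mm, open between them; a pin laid in both lies on the line.
- pivot (a point): Hinge of the recliner arm: jig frame (0, +46, 30) mm; the hinge axis is along the jig's y.
- recliner (a joint): Recliner arm angle in rad: 0 = upright against its stop, where its 20 mm hole (55 mm from the hinge) lines up with the plates' holes; it starts leaning over towards the jig's +x (away from the robot) by up to 0.85. A stiff hinge (about 0.22 N m), it stays where it is left; it moves only between 0 and 0.9.
- handle_top (a point): Centre of the top end of the arm's red handle, 145 mm from the hinge along the arm. The handle is 16 mm wide (jig's x when upright), 12 mm thick (jig's y) and 62 mm long. Pushed at its top end from its +x side towards the jig's -x, the arm swings upright. Axes turn with the arm.
- pin: Loose steel pin, 0.16 kg: shaft 16 mm in diameter and 155 mm long with a tapered tip, and an orange round head 26 mm in diameter and 10 mm thick. Origin on its axis at mid-shaft; its x axis runs along the shaft towards the tip. The tip is at x +77.5, the head spans x -87.5 to -77.5 mm. It starts lying level in the wooden stand.
- pin_tip (a point): End of the pin's tapered tip.
- pin_head (a point): Centre of the outer face of the pin's orange head; when the pin is home it lies 10 mm outside seat.
- stand: Wooden pin stand fixed to the bench: base 120 x 70 x 12 mm, with two V-rests (12 mm thick, centred at x -48 and +48 mm, rims 7 mm above the pin's axis) holding the pin along the stand's x, its axis 62 mm above the bench. Origin on the bench under the middle.
- can: Yellow closed can standing on the bench, 62 mm in diameter, 115 mm high; leave it alone. Origin at the centre of its underside.
- spool: Red cone of thread standing on the bench, 60 mm in diameter, 95 mm high; leave it alone. Origin at the centre of its underside.
- jar: Green jar with a steel cap standing on the bench beyond the jig, 68 mm in diameter, 75 mm high; leave it alone. Origin at the centre of its underside.
- mallet: Hammer lying on the bench along its own x axis, about 260 mm long; leave it alone. Origin on the bench under its middle.
Mind the look-alikes: they are no part of the job. What is meant by the pin is not purple, and is the smaller of those in its own colour.

How it is judged:
On the way:
1. the pin lies released in both V-rests, in line with the holes, its tip short of the first blue plate (angle between the x axis of pin and the y axis of jig, either way round below 0.06 rad and x of pin_tip in the frame of jig between -0.006 and 0.006 m and z of pin_tip in the frame of jig between 0.078 and 0.092 m and x of pin_head in the frame of jig between -0.006 and 0.006 m and z of pin_head in the frame of jig between 0.078 and 0.092 m and contact force between the fingers and pin below 0.1 N and linear speed of pin below 0.02 m/s and y of pin_tip in the frame of jig below 0.03 m), for 0.2 s.
At the end, for the whole second after the job is handed in: The pin lies in line with the holes (within 6 mm sideways, 7 mm in height, 0.06 rad), tip through all three plates with its head within 4 mm of the outer V-rest, the arm upright within 0.05 rad, the pin released and at rest (angle between the x axis of pin and the y axis of jig, either way round below 0.06 rad and x of pin_tip in the frame of jig between -0.006 and 0.006 m and z of pin_tip in the frame of jig between 0.078 and 0.092 m and x of pin_head in the frame of jig between -0.006 and 0.006 m and z of pin_head in the frame of jig between 0.078 and 0.092 m and contact force between the fingers and pin below 0.1 N and linear speed of pin below 0.02 m/s and y of pin_tip in the frame of jig above 0.071 m and value of joint recliner below 0.05 rad); the robot touches nothing.
It fails at once if the can is disturbed (moved more than 20 mm) (distance of can from where it was at the start of the episode above 0.02 m).
It fails at once if the spool is disturbed (moved more than 20 mm) (distance of spool from where it was at the start of the episode above 0.02 m).
It fails at once if the hammer is disturbed (moved more than 20 mm) (distance of mallet from where it was at the start of the episode above 0.02 m).
It fails at once if the jar is disturbed (moved more than 20 mm) (distance of jar from where it was at the start of the episode above 0.02 m).
It also fails if it takes over 72 s, if anything falls off the work surface, if the arm or the gripper's body presses on something with over 40 N, if the wrist force passes 120 N, or if a joint passes its speed limit or range.

## Working session

There is one attempt and no reset: what is moved stays moved. The work goes in short steps, Python scripts to look and compute and a shell command to move; the robot and the scene stay as the last step left them, time stands still between calls to the robot, and variables do not carry over. Pictures are saved under pics/ and viewed, at most 10 in all, crops included, and the job is handed in when it is done.

```bash
ls; mkdir -p pics
python3 - <<'E'
from cell import bot
import cv2
for n in("scene","top"):
    im=bot.capture(n); cv2.imwrite(f"pics/{n}0.png",im[:,:,::-1]); print(n,bot.camera_params(n))
s=bot.state();print(s)
E
```

```text
pics
scene {'camera_matrix': array([[455.5815205 ,   0.        , 272.92775017],
       [  0.        , 455.5815205 , 199.83745182],
       [  0.        ,   0.        ,   1.        ]]), 'k1': -0.13386507135158726, 'rvec': array([ 0.82665589,  2.76771267, -0.74592839]), 'tvec': array([ 0.46110156, -0.17470685,  1.45967102])}
top {'camera_matrix': array([[399.17903786,   0.        , 277.52389509],
       [  0.        , 399.17903786, 215.75955291],
       [  0.        ,   0.        ,   1.        ]]), 'k1': -0.053316400467915394, 'rvec': array([ 2.17132215, -2.16055168,  0.17029727]), 'tvec': array([-0.03701551,  0.54592511,  0.98501468])}
{'time_s': 0.1, 'qpos': array([ 1.18539557,  0.33277938, -0.0647106 ,  1.46086578,  0.02162791,
        1.34991116, -0.08849749]), 'qd': array([-1.30954731e-03, -1.01945990e-03, -3.26965870e-03, -1.53099601e-03,
       -6.57720231e-05,  1.80283397e-04, -5.78495620e-04]), 'joint_torque': array([ 1.23272628e-03, -6.26745629e+01,  4.89868317e-02, -3.92432070e+01,
        1.63812912e-02,  6.98115531e-03, -3.86219176e-05]), 'tcp_pos': array([ 0.2217722 , -0.58419853,  0.40400965]), 'tool_rot': array([[ 9.34892990e-01,  3.54929317e-01, -5.25964171e-04],
       [ 3.54929698e-01, -9.34892283e-01,  1.15293849e-03],
       [-8.25081718e-05, -1.26455442e-03, -9.99999197e-01]]), 'ft_force': array([-0.21304087,  0.51931511,  0.15849969]), 'torque': array([-0.02936289, -0.00230455, -0.03714482]), 'grasp_force': 0.0, 'width': 0.08504568340152026}
```

View pics/scene0.png

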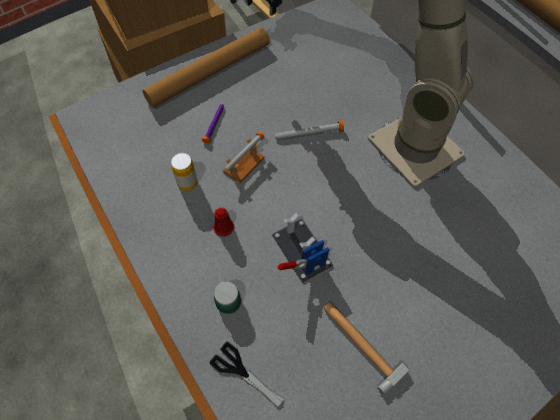

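View pics/top0.png

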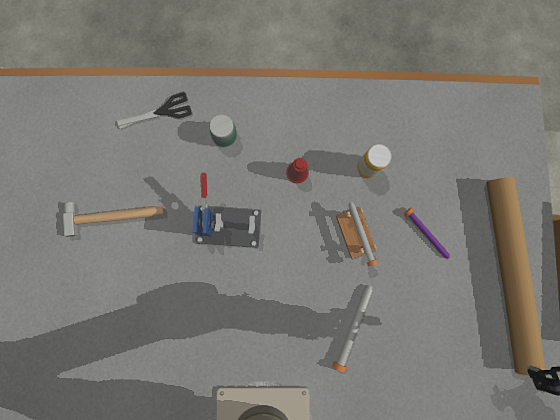

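Candidates for the pin, by their pixels in the top image:
- The grey pin with an orange head in the wooden stand, at (362,233).
- The longer loose grey pin with an orange head, at (355,328).
- The purple one with an orange end, at (428,233).

The description says not purple and the smaller of its colour, so I choose the one in the stand. In that image the jig is at (228,226), with its blue plates at the left end (+y). I'll check the choice in a close crop.

```bash
cat > h.py <<'E'
import numpy as np,cv2
from cell import bot
def cam(n):
    p=bot.camera_params(n);R=cv2.Rodrigues(np.array(p["rvec"]))[0]
    return p["camera_matrix"],np.array([p["k1"],0,0,0,0]),R,np.array(p["tvec"])
def ray(n,uv):
    K,d,R,t=cam(n)
    q=cv2.undistortPoints(np.array(uv,float).reshape(1,1,2),K,d)[0,0]
    v=R.T@np.array([q[0],q[1],1]);return -R.T@t,v/np.linalg.norm(v)
def onz(n,uv,z):
    c,v=ray(n,uv);return c+v*(z-c[2])/v[2]
def proj(n,P):
    K,d,R,t=cam(n);return cv2.projectPoints(np.array(P,float).reshape(-1,3),R,t,K,d)[0].reshape(-1,2)
def tri(u1,u2):
    A=np.zeros((3,3));b=np.zeros(3)
    for n,u in(("top",u1),("scene",u2)):
        c,v=ray(n,u);M=np.eye(3)-np.outer(v,v);A+=M;b+=M@c
    return np.linalg.solve(A,b)
E
python3 - <<'E'
import cv2,numpy as np
a=cv2.imread("pics/top0.png");s=cv2.imread("pics/scene0.png")
f=lambda i,x,y,w,h:cv2.resize(i[y:y+h,x:x+w],(400,300),interpolation=cv2.INTER_CUBIC)
o=np.vstack([np.hstack([f(a,180,170,100,75),f(a,312,195,100,75)]),np.hstack([f(s,257,205,100,75),f(s,200,115,100,75)])])
cv2.imwrite("pics/crop1.png",o)
E
```

```text
(no output)
```

View pics/crop1.png

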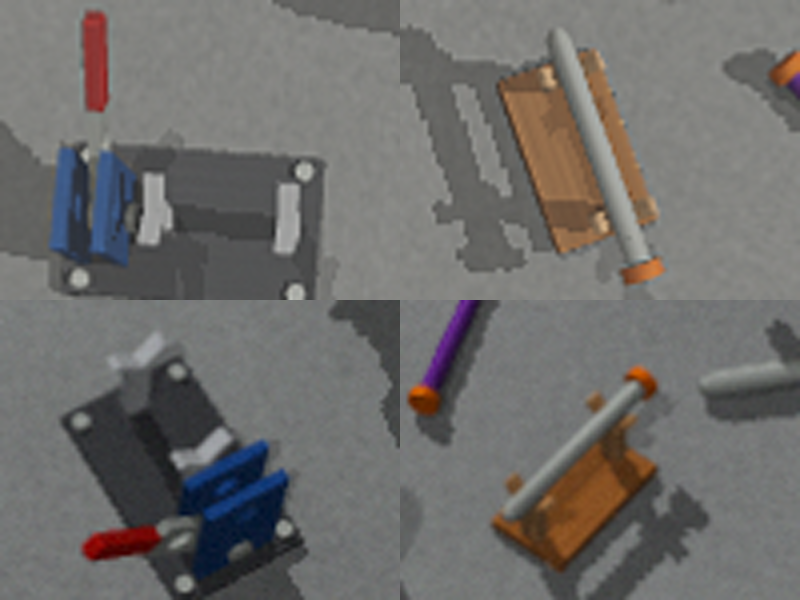

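The crop confirms a grey pin with an orange head lying in the wooden stand: tip about (351,203), head about (373,263) in the top view. The recliner arm leans over to +x, with its red handle end at about top (204,173). Next I measure all of these.

Run:
```python
from h import *
T=lambda x,y,ox,oy:(x/4+ox,y/4+oy)
print("pin top view: tip",onz("top",T(157,30,312,195),.062),"headout",onz("top",T(243,275,312,195),.062))
print("scene: tip",onz("scene",T(108,213,200,115),.062),"headout",onz("scene",T(243,76,200,115),.062))
print("tri tip",tri(T(157,32,312,195),T(108,213,200,115)),"head",tri(T(242,270,312,195),T(241,81,200,115)))
bt=[(304,171),(296,291),(79,278)]
bs=[(184,584-300),None,(285,527-300)]
bt=[T(*b,180,170) for b in bt]
P=[onz("top",b,.011) for b in bt];print("bolts top",P)
S=[onz("scene",T(*b,257,205),.011) for b in[(80,120),(177,71),(285,227),(184,284)]];print("bolts scene",S)
d=(P[1]-P[2]);e=S[1]-S[2]
print("pitches",[np.linalg.norm(P[i]-P[j]) for i,j in((0,1),(1,2))],np.linalg.norm(S[1]-S[2]))
for c,v in(("top",P[2]-P[1]),("scene",S[2]-S[1]),("scene2",S[3]-S[0])): print(c,"y axis yaw from world y",np.arctan2(-v[0],v[1]))
C1=(P[0]+P[2])/2;C2=(S[0]+S[2])/2;C3=(S[1]+S[3])/2
print("centres",C1,C2,C3)
print("handle top",tri(T(96,14,180,170),T(90,247,257,205)))
# colour line fits
im=bot.capture("top");g=cv2.cvtColor(im,cv2.COLOR_RGB2HSV)
x0,y0=180,165
sub=g[y0:y0+40,x0:x0+60];m=((sub[...,0]<8)|(sub[...,0]>172))&(sub[...,1]>150);yy,xx=np.nonzero(m);print("red px",xx.min()+x0,xx.max()+x0,yy.min()+y0,yy.max()+y0,xx.mean()+x0)
```

```text
pin top view: tip [ 0.5776787  -0.21946683  0.062     ] headout [ 0.42429349 -0.27018561  0.062     ]
scene: tip [ 0.57184037 -0.21615201  0.062     ] headout [ 0.4201682  -0.26955777  0.062     ]
tri tip [ 0.57411158 -0.21686741  0.06453702] head [ 0.42579482 -0.26767223  0.06279848]
bolts top [array([0.55699419, 0.02150384, 0.011     ]), array([0.47833894, 0.02589905, 0.011     ]), array([0.48594978, 0.16664787, 0.011     ])]
bolts scene [array([0.55481044, 0.02449967, 0.011     ]), array([0.47517281, 0.03011861, 0.011     ]), array([0.48243957, 0.16926359, 0.011     ]), array([0.56416797, 0.16495399, 0.011     ])]
pitches [np.float64(0.07877795542869712), np.float64(0.14095444360703785)] 0.13933459714348126
top y axis yaw from world y -0.054021300570073545
scene y axis yaw from world y -0.05217700406320871
scene2 y axis yaw from world y -0.06652500955441047
centres [0.52147198 0.09407585 0.011     ] [0.51862501 0.09688163 0.011     ] [0.51967039 0.0975363  0.011     ]
handle top [0.63178621 0.14347462 0.12629782]
red px 201 206 174 197 203.60550458715596
```

Estimated jig frame: origin about (0.5205, 0.1055), y axis turned about -0.057 rad from world y. The recliner stands at about 0.85 rad. I'll upright the handle first.

```bash
cat >> h.py <<'E'
from scipy.spatial.transform import Rotation as Ro
O=np.array([.5205,.1055]);YAW=-.057
def jig(x,y):
    c,s=np.cos(YAW),np.sin(YAW);return O+np.array([c*x-s*y,s*x+c*y])
def invj(p):
    c,s=np.cos(YAW),np.sin(YAW);d=np.array(p[:2])-O;return np.array([c*d[0]+s*d[1],-s*d[0]+c*d[1]])
def go(xy,z,ang):
    """numbers for a move of the TCP to xy,z, tool x at world angle ang, pointing down"""
    s=bot.state();R=np.array(s["tool_rot"]);p=np.array(s["tcp_pos"])
    c,n=np.cos(ang),np.sin(ang);G=np.array([[c,n,0],[n,-c,0],[0,0,-1]])
    r=Ro.from_matrix(R.T@G).as_rotvec()/(np.pi/4);t=R.T@(np.array([*xy,z])-p)/.8
    print("turn",r.round(3),"shift",t.round(4))
def st():
    s=bot.state();p=s["tcp_pos"];R=s["tool_rot"]
    print("t",s["time_s"],"tcp",np.round(p,4),"jig",invj(p).round(4),"ang",round(float(np.arctan2(R[1][0],R[0][0])),3),"tilt",np.round(R[:,2],3),"F",np.round(s["ft_force"],1),"w",round(s["width"],4),"g",s["grasp_force"],"q",np.round(s["qpos"],2))
JA=np.pi/2+YAW
E
python3 - <<'E'
from h import *
go(jig(.145,.046),.40,JA); print(jig(.145,.046))
E
```

```text
turn [-1.000e-03 -1.000e-03 -1.466e+00] shift [ 0.844  -0.6522  0.0058]
[0.66788509 0.14316477]
```

```bash
python3 -m handwheel '[[[0,0,-0.2],[0.07,-0.05,0],255],[[0,0,-0.4],[0.14,-0.11,0],255],[[0,0,-0.6],[0.21,-0.16,0],255],[[0,0,-0.8],[0.28,-0.21,0],255],[[0,0,-1],[0.35,-0.26,0],255],[[0,0,-1],[0.42,-0.32,0],255],[[0,0,-1],[0.49,-0.38,0],255],[[0,0,-1],[0.56,-0.43,0],255]]'; python3 -c "
from h import *
st();go(jig(.145,.046),.36,JA)"
```

```text
time_s: 1.15
tcp_pos: [0.4849, -0.1573, 0.4048]
tool_rot: [[0.41, 0.912, 0.0], [0.912, -0.41, -0.001], [-0.0, 0.0, -1.0]]
ft_force: [1.0, -0.7, 0.2]
width: 0.0004
grasp_force: 0.0
t 1.15 tcp [ 0.4849 -0.1573  0.4048] jig [-0.0206 -0.2644] ang 1.148 tilt [ 0.    -0.001 -1.   ] F [ 1.  -0.7  0.2] w 0.0004 g 0.0 q [ 0.71  0.11 -0.52  1.74  0.06  1.31 -0.24]
turn [ 0.     0.001 -0.466] shift [0.4364 0.0544 0.0558]
```

```bash
python3 -m handwheel '[[[0,0,-0.2],[0.07,0.054,0],255],[[0,0,-0.4],[0.14,0.054,0],255],[[0,0,-0.466],[0.21,0.054,0.02],255],[[0,0,-0.466],[0.28,0.054,0.03],255],[[0,0,-0.466],[0.35,0.054,0.05],255],[[0,0,-0.466],[0.4,0.054,0.056],255],[[0,0,-0.466],[0.436,0.054,0.056],255],[[0,0,-0.466],[0.436,0.054,0.056],255]]'; python3 -c "
from h import *
import cv2
st();go(jig(.145,.046),.273,JA)
a=bot.capture('top')[150:260,160:280];b=bot.capture('scene')[190:300,240:360]
cv2.imwrite('pics/a1.png',cv2.resize(np.hstack([a,b])[:,:,::-1],None,fx=3,fy=3,interpolation=2))"
```

```text
time_s: 2.15
tcp_pos: [0.6667, 0.144, 0.3591]
tool_rot: [[0.053, 0.999, -0.001], [0.999, -0.053, 0.001], [0.001, -0.001, -1.0]]
ft_force: [-0.2, -1.0, -0.9]
width: 0.0001
grasp_force: 0.0
t 2.15 tcp [0.6667 0.144  0.3591] jig [0.1437 0.0468] ang 1.518 tilt [-0.001  0.001 -1.   ] F [-0.2 -1.  -0.9] w 0.0001 g 0.0 q [ 0.16  0.56 -0.65  1.32  0.34  1.36 -0.54]
turn [-0.002 -0.002  0.005] shift [-0.0011  0.0017  0.1076]
```

View pics/a1.png

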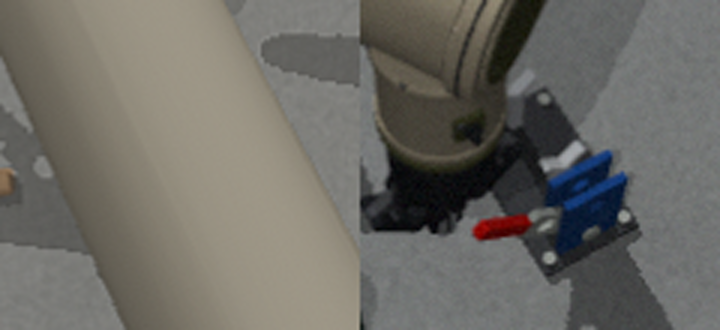

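The top view is blocked by the arm. The scene view shows the gripper just beyond the red handle's end, at about crop (480,230), and above it. I'll descend and then push.

```bash
python3 -m handwheel '[[[0,0,0],[0,0.002,0.04],255],[[0,0,0],[0,0.002,0.08],255],[[0,0,0],[0,0.002,0.105],255],[[0,0,0],[0,-0.01,0.105],255],[[0,0,0],[0,-0.02,0.105],255],[[0,0,0],[0,-0.035,0.105],255],[[0,0,0],[0,-0.05,0.1],255],[[0,0,0],[0,-0.06,0.095],255]]'; python3 -c "
from h import *
import cv2
st();go(jig(.03,.046),.31,JA)
b=bot.capture('scene')[190:300,240:360]
cv2.imwrite('pics/a2.png',cv2.resize(b[:,:,::-1],None,fx=4,fy=4,interpolation=2))"
```

```text
time_s: 3.25
tcp_pos: [0.6217, 0.1437, 0.2904]
tool_rot: [[0.059, 0.998, 0.015], [0.998, -0.059, 0.002], [0.003, 0.015, -1.0]]
ft_force: [6.6, -0.5, 5.0]
width: -0.0003
grasp_force: 3.4
t 3.25 tcp [0.6217 0.1437 0.2904] jig [0.0989 0.0439] ang 1.512 tilt [ 0.015  0.002 -1.   ] F [ 6.6 -0.5  5. ] w -0.0003 g 3.353833816945553 q [ 0.19  0.52 -0.66  1.54  0.34  1.18 -0.59]
turn [ 0.019 -0.004 -0.002] shift [ 0.0025 -0.0857 -0.0258]
```

View pics/a2.png

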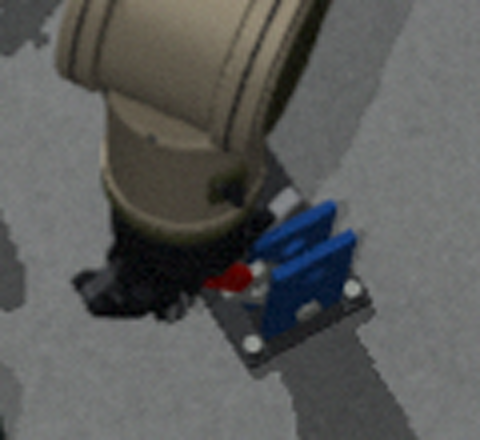

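The red handle is partly hidden at about (230,278), in front of the fingers, and the reaction of +6.6 N in x says it is being pushed. I continue, rising as I go.

```bash
python3 -m handwheel '[[[0,0,0],[0.001,-0.015,-0.005],255],[[0,0,0],[0.002,-0.03,-0.01],255],[[0,0,0],[0.002,-0.045,-0.016],255],[[0,0,0],[0.002,-0.057,-0.02],255],[[0,0,0],[0.002,-0.068,-0.024],255],[[0,0,0],[0.002,-0.078,-0.024],255],[[0,0,0],[0.002,-0.084,-0.024],255],[[0,0,0],[0.002,-0.084,-0.024],255]]'; python3 -c "
from h import *
st();go(jig(.0225,.046),.31,JA)"
```

```text
time_s: 4.3
tcp_pos: [0.5541, 0.1488, 0.3094]
tool_rot: [[0.059, 0.998, 0.012], [0.998, -0.059, -0.001], [-0.0, 0.012, -1.0]]
ft_force: [2.0, -7.3, 30.6]
width: 0.0001
grasp_force: 15.9
t 4.3 tcp [0.5541 0.1488 0.3094] jig [0.0311 0.0451] ang 1.512 tilt [ 0.012 -0.001 -1.   ] F [ 2.  -7.3 30.6] w 0.0001 g 15.92276009498164 q [ 0.24  0.37 -0.71  1.69  0.27  1.16 -0.6 ]
turn [ 0.016  0.    -0.002] shift [ 0.0011 -0.0107 -0.0009]
```

```bash
python3 -c "
from h import *
import cv2
b=bot.capture('scene')[180:300,230:370]
cv2.imwrite('pics/a3.png',cv2.resize(b[:,:,::-1],None,fx=5,fy=5,interpolation=2)); st()"
```

```text
t 4.35 tcp [0.5541 0.1488 0.3094] jig [0.0311 0.0451] ang 1.512 tilt [ 0.012 -0.001 -1.   ] F [ 1.7 -8.4 28.6] w -0.0 g 15.884550707414746 q [ 0.24  0.37 -0.71  1.69  0.27  1.16 -0.6 ]
```

View pics/a3.png

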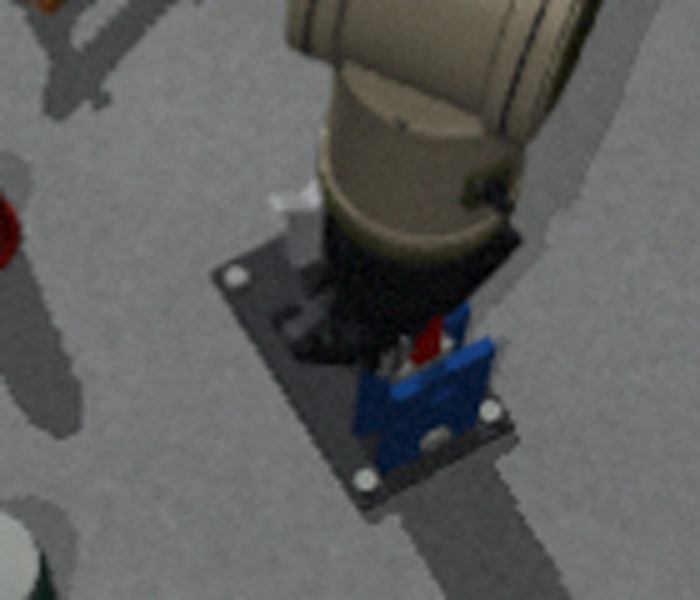

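The handle is nearly upright: red at (425,340), between the blue plates and beside the fingers. The upward force means its top is touching the widening of the finger. I raise 15 mm, then finish the push.

```bash
python3 -m handwheel '[[[0,0,0],[0,0,-0.01],255],[[0,0,0],[0,0,-0.02],255],[[0,0,0],[0,0,-0.02],255],[[0,0,0],[0,-0.004,-0.02],255],[[0,0,0],[0,-0.008,-0.02],255],[[0,0,0],[0,-0.011,-0.02],255],[[0,0,0],[0,-0.011,-0.02],255],[[0,0,0],[0,-0.011,-0.02],255]]'; python3 -c "
from h import *
st();go(jig(.0225,.046),.32,JA)"
```

```text
time_s: 5.35
tcp_pos: [0.5453, 0.1494, 0.3192]
tool_rot: [[0.058, 0.998, 0.007], [0.998, -0.058, 0.002], [0.002, 0.007, -1.0]]
ft_force: [21.6, 2.6, -11.3]
width: -0.0
grasp_force: 10.3
t 5.35 tcp [0.5453 0.1494 0.3192] jig [0.0223 0.0452] ang 1.513 tilt [ 0.007  0.002 -1.   ] F [ 21.6   2.6 -11.3] w -0.0 g 10.316393673419952 q [ 0.25  0.35 -0.72  1.7   0.25  1.18 -0.59]
turn [ 0.009 -0.003 -0.001] shift [ 0.001   0.0003 -0.001 ]
```

Fx is 21.6 N against the stop, so the arm is upright. Retreat.

```bash
python3 -m handwheel '[[[0,0,0],[0,0.02,0],255],[[0,0,0],[0,0.04,0],255],[[0,0,0],[0,0.05,-0.04],255],[[0,0,0],[0,0.05,-0.1],200],[[0,0,0],[-0.05,0.04,-0.12],100],[[0,0,0],[-0.12,0.02,-0.12],0],[[0,0,0],[-0.19,0,-0.12],0],[[0,0,0],[-0.26,-0.02,-0.12],0]]'; python3 -c "
from h import *
import cv2
st();go((.517,-.237),.33,.329)
b=bot.capture('scene')[190:290,240:360];a=bot.capture('top')[170:270,180:300]
cv2.imwrite('pics/a4.png',cv2.resize(np.hstack([a,b])[:,:,::-1],None,fx=3.3,fy=3.3,interpolation=2))"
```

```text
time_s: 6.35
tcp_pos: [0.5142, -0.0583, 0.4146]
tool_rot: [[0.056, 0.998, -0.001], [0.998, -0.056, 0.0], [0.0, -0.001, -1.0]]
ft_force: [0.1, -0.6, 0.3]
width: 0.0852
grasp_force: 0.0
t 6.35 tcp [ 0.5142 -0.0583  0.4146] jig [ 0.003  -0.1639] ang 1.514 tilt [-0.001  0.    -1.   ] F [ 0.1 -0.6  0.3] w 0.0852 g 0.0 q [ 0.61  0.14 -0.63  1.7   0.08  1.33 -0.1 ]
turn [-1.000e-03  1.000e-03  1.509e+00] shift [-0.2228  0.0162  0.1057]
```

View pics/a4.png

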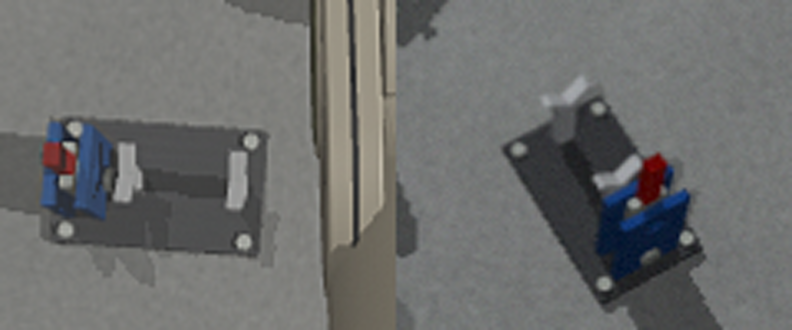

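The handle is upright: red at crop (60,157) in the top view and (652,178) in the scene view. All four bolts now show, so I refine the jig frame.

Run:
```python
from h import *
f=lambda x,y:(x/3.3+180,y/3.3+170)
g=lambda x,y:((x-396)/3.3+240,y/3.3+190)
A=[onz("top",f(*p),.011) for p in[(75,129),(251,141),(244,242),(65,230)]]
B=[onz("scene",g(*p),.011) for p in[(604,284),(518,149),(599,108),(687,238)]]
for Q in(A,B):
    Q=np.array(Q)[:,:2];v=(Q[0]+Q[3]-Q[1]-Q[2]);y=v/np.linalg.norm(v)
    print("yaw",np.arctan2(-y[0],y[1]),"origin",Q.mean(0)+.0095*y)
for p in[(237,152),(236,209),(127,144),(122,201)]:
    w=onz("top",f(*p),.092);print("rest",w,invj(w))
print("handle",tri(f(60,156),g(655,160)),invj(tri(f(60,156),g(655,160))))
```

```text
yaw -0.06151695776762753 origin [0.52184271 0.10329546]
yaw -0.06356318789021274 origin [0.51987608 0.10710677]
rest [0.53761291 0.02921559 0.092     ] [ 0.02143098 -0.07518561]
rest [0.49580418 0.02946301 0.092     ] [-0.02032395 -0.0773204 ]
rest [0.54297049 0.10963805 0.092     ] [0.02219826 0.00541145]
rest [0.50113483 0.11233953 0.092     ] [-0.01972336  0.00572521]
handle [0.52207667 0.14733942 0.16741859] [-0.00080945  0.04186129]
```

```bash
python3 -m handwheel '[[[0,0,0.2],[-0.03,0.002,0],0],[[0,0,0.4],[-0.07,0.005,0],0],[[0,0,0.6],[-0.11,0.008,0],0],[[0,0,0.8],[-0.15,0.012,0],0],[[0,0,1],[-0.19,0.016,0],0],[[0,0,1],[-0.223,0.016,0],0],[[0,0,1],[-0.223,0.016,0],0],[[0,0,1],[-0.223,0.016,0],0]]'; python3 -c "
from h import *
st();go((.517,-.237),.23,.329)"
```

```text
time_s: 7.45
tcp_pos: [0.5183, -0.2345, 0.4147]
tool_rot: [[0.745, 0.667, -0.001], [0.667, -0.745, 0.001], [0.0, -0.001, -1.0]]
ft_force: [-0.2, -0.7, 0.3]
width: 0.085
grasp_force: 0.0
t 7.45 tcp [ 0.5183 -0.2345  0.4147] jig [ 0.0172 -0.3396] ang 0.73 tilt [-0.001  0.001 -1.   ] F [-0.2 -0.7  0.3] w 0.085 g 0.0 q [ 0.72  0.24 -0.44  1.58  0.1   1.35 -0.57]
turn [-0.001  0.     0.511] shift [-0.0033  0.0015  0.2309]
```

```bash
sed -i 's/^O=.*/O=np.array([.5208,.1052]);YAW=-.061/' h.py; python3 -m handwheel '[[[0,0,0.2],[-0.003,0.002,0.05],0],[[0,0,0.4],[-0.003,0.002,0.1],0],[[0,0,0.511],[-0.003,0.002,0.14],0],[[0,0,0.511],[-0.003,0.002,0.18],0],[[0,0,0.511],[-0.003,0.002,0.2],0],[[0,0,0.511],[-0.003,0.002,0.2],0],[[0,0,0.511],[-0.003,0.002,0.2],0],[[0,0,0.511],[-0.003,0.002,0.2],0]]'; python3 -c "
from h import *
import cv2
st();go((.517,-.237),.217,.329)
b=bot.capture('scene')[90:210,170:310]
cv2.imwrite('pics/a5.png',cv2.resize(b[:,:,::-1],None,fx=5,fy=5,interpolation=2))"
```

```text
time_s: 8.45
tcp_pos: [0.5178, -0.2386, 0.2564]
tool_rot: [[0.947, 0.322, 0.002], [0.322, -0.947, -0.001], [0.001, 0.001, -1.0]]
ft_force: [0.3, -0.6, 0.2]
width: 0.0853
grasp_force: 0.0
t 8.45 tcp [ 0.5178 -0.2386  0.2564] jig [ 0.018  -0.3434] ang 0.327 tilt [ 0.002 -0.001 -1.   ] F [ 0.3 -0.6  0.2] w 0.0853 g 0.0 q [ 0.67  0.37 -0.38  1.76  0.16  1.04 -1.01]
turn [ 0.002 -0.002 -0.002] shift [-0.0004 -0.0023  0.0492]
```

View pics/a5.png

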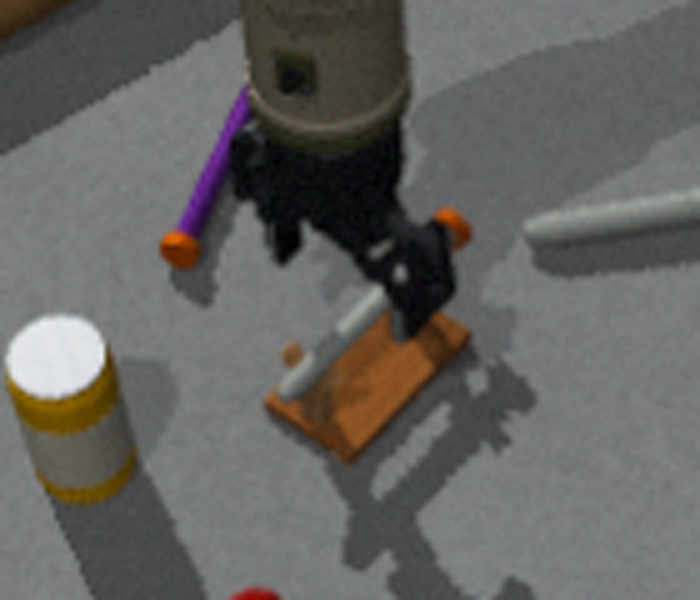

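The open fingers straddle the pin: head at crop (453,228), tip at (287,388). I descend and close.

```bash
python3 -m handwheel '[[[0,0,0],[0,-0.002,0.03],0],[[0,0,0],[0,-0.002,0.049],0],[[0,0,0],[0,-0.002,0.049],0],[[0,0,0],[0,-0.002,0.049],255],[[0,0,0],[0,-0.002,0.049],255],[[0,0,0],[0,-0.002,0.049],255],[[0,0,0],[0,-0.002,0.049],255],[[0,0,0],[0,-0.002,0.049],255]]'; python3 -c "
from h import *
st()"
```

```text
time_s: 9.5
tcp_pos: [0.5171, -0.2375, 0.2164]
tool_rot: [[0.947, 0.321, 0.001], [0.321, -0.947, -0.001], [0.001, 0.001, -1.0]]
ft_force: [0.8, -3.2, 2.3]
width: 0.0141
grasp_force: 58.5
t 9.5 tcp [ 0.5171 -0.2375  0.2164] jig [ 0.0172 -0.3423] ang 0.327 tilt [ 0.001 -0.001 -1.   ] F [ 0.8 -3.2  2.3] w 0.0141 g 58.50723177194595 q [ 0.66  0.42 -0.37  1.79  0.18  0.96 -1.03]
```

```bash
python3 -m handwheel '[[[0,0,0],[0,0,-0.03],255],[[0,0,0],[0,0,-0.08],255],[[0,0,0],[0,0,-0.14],255],[[0,0,0],[0,0,-0.19],255],[[0,0,0],[0,0,-0.19],255],[[0,0,0],[0,0,-0.19],255],[[0,0,0],[0,0,-0.19],255],[[0,0,0],[0,0,-0.19],255]]'; python3 -c "
from h import *
import cv2
st();go(jig(0,-.0385-.10),.37,JA)
b=bot.capture('scene')[40:180,140:310]
cv2.imwrite('pics/a6.png',cv2.resize(b[:,:,::-1],None,fx=4,fy=4,interpolation=2))"
```

```text
time_s: 10.5
tcp_pos: [0.5167, -0.2369, 0.3669]
tool_rot: [[0.947, 0.322, -0.002], [0.322, -0.947, 0.001], [-0.001, -0.001, -1.0]]
ft_force: [-0.1, 0.8, -1.9]
width: 0.0137
grasp_force: 58.6
t 10.5 tcp [ 0.5167 -0.2369  0.3669] jig [ 0.0168 -0.3417] ang 0.328 tilt [-0.002  0.001 -1.   ] F [-0.1  0.8 -1.9] w 0.0137 g 58.603406846523285 q [ 0.69  0.26 -0.4   1.65  0.1   1.26 -0.97]
turn [-0.002  0.    -1.505] shift [ 0.0768 -0.2431 -0.0037]
```

View pics/a6.png

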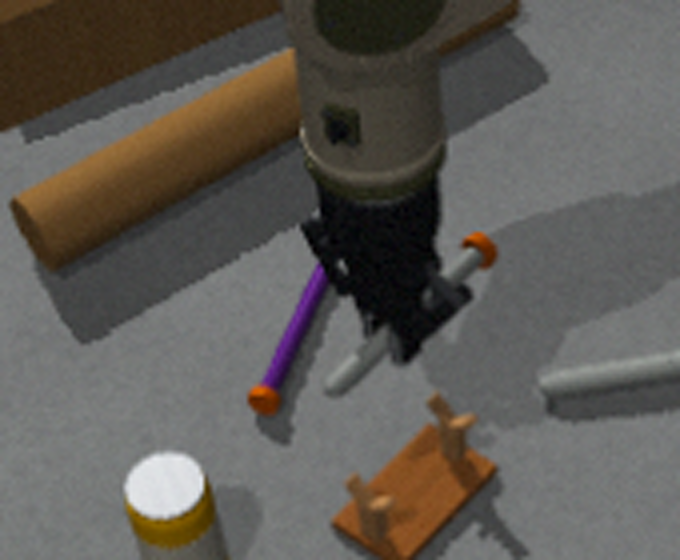

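The pin is held: tip at crop (332,386), head at (486,250), and the stand is empty. I'll check where along the pin it is gripped and start moving.

```bash
python3 - <<'E'
from h import *
p=np.array(bot.state()["tcp_pos"]);u=np.array([.947,.322])
g=lambda x,y:(x/4+140,y/4+40)
for n,q in(("tip",(332,387)),("head",(487,249))):
    w=onz("scene",g(*q),p[2]-.1545);d=w[:2]-p[:2];print(n,w,"along",d@u,"across",d@[-u[1],u[0]])
E
python3 -m handwheel '[[[0,0,-0.2],[0,-0.05,0],255],[[0,0,-0.4],[0.01,-0.1,0],255],[[0,0,-0.6],[0.03,-0.15,0],255],[[0,0,-0.8],[0.05,-0.2,0],255],[[0,0,-1],[0.077,-0.243,0],255],[[0,0,-1],[0.077,-0.243,0],255],[[0,0,-1],[0.077,-0.243,0],255],[[0,0,-1],[0.077,-0.243,0],255]]'; python3 -c "
from h import *
st();go(jig(0,-.0385),.33,JA)"
```

```text
tip [ 0.57183611 -0.21425571  0.21259938] along 0.05947255762627185 across 0.0037627234789094546
head [ 0.4197918  -0.26109928  0.21259938] along -0.09959703215713206 across 0.008360131083101692
time_s: 11.55
tcp_pos: [0.5126, -0.0343, 0.3677]
tool_rot: [[0.444, 0.896, -0.0], [0.896, -0.444, -0.0], [-0.0, -0.0, -1.0]]
ft_force: [0.7, 0.8, -1.7]
width: 0.014
grasp_force: 58.7
t 11.55 tcp [ 0.5126 -0.0343  0.3677] jig [ 0.0003 -0.1398] ang 1.11 tilt [-0. -0. -1.] F [ 0.7  0.8 -1.7] w 0.014 g 58.71068894863129 q [ 0.54  0.16 -0.62  1.78  0.1   1.24 -0.56]
turn [-0.     0.001 -0.509] shift [ 0.1165 -0.0496  0.0471]
```

```bash
python3 -m handwheel '[[[0,0,-0.2],[0.02,-0.01,0.01],255],[[0,0,-0.4],[0.04,-0.02,0.02],255],[[0,0,-0.509],[0.07,-0.03,0.03],255],[[0,0,-0.509],[0.1,-0.042,0.047],255],[[0,0,-0.509],[0.115,-0.049,0.047],255],[[0,0,-0.509],[0.115,-0.049,0.047],255],[[0,0,-0.509],[0.115,-0.049,0.047],255],[[0,0,-0.509],[0.115,-0.049,0.047],255]]'
python3 - <<'E'
from h import *
st();go(jig(0,-.040),.2405,JA)
p=np.array(bot.state()["tcp_pos"])
im=bot.capture("scene");im2=bot.capture("top")
h=cv2.cvtColor(im,cv2.COLOR_RGB2HSV);cv2.imwrite("pics/s7.png",im[:,:,::-1]);cv2.imwrite("pics/t7.png",im2[:,:,::-1])
for n,i in(("scene",im),("top",im2)):
    h=cv2.cvtColor(i,cv2.COLOR_RGB2HSV);e=proj(n,[*jig(0,-.1375),p[2]-.1545])[0];print(n,"expected head",e)
    m=((h[...,0]>3)&(h[...,0]<20)&(h[...,1]>170)&(h[...,2]>90)).astype(np.uint8)
    k,l,s,c=cv2.connectedComponentsWithStats(m)
    for j in range(1,k):
        if s[j,4]>5 and np.hypot(*(c[j]-e))<30:
            w=onz(n,c[j],p[2]-.1545);print(s[j],c[j],w,invj(w))
E
```

```text
time_s: 12.55
tcp_pos: [0.5184, 0.0658, 0.3306]
tool_rot: [[0.06, 0.998, 0.001], [0.998, -0.06, -0.001], [-0.0, 0.001, -1.0]]
ft_force: [0.3, 0.1, -1.8]
width: 0.0145
grasp_force: 58.7
t 12.55 tcp [0.5184 0.0658 0.3306] jig [-0.     -0.0395] ang 1.511 tilt [ 0.001 -0.001 -1.   ] F [ 0.3  0.1 -1.8] w 0.0145 g 58.69718313217163 q [ 0.42  0.24 -0.72  1.8   0.17  1.17 -0.4 ]
turn [0.001 0.001 0.001] shift [-0.0005 -0.      0.1126]
scene expected head [279.57605052 182.34802572]
[277 180   9   8  34] [280.23529412 182.41176471] [ 0.51110014 -0.03095367  0.17608021] [-0.00138159 -0.13649176]
top expected head [278.13894001 222.65306618]
[275 222   1   6   6] [275.  224.5] [ 0.50828895 -0.02515433  0.17608021] [-0.0045411  -0.13087458]
```

```bash
python3 -m handwheel '[[[0,0,0],[0,0,0.03],255],[[0,0,0],[0,0,0.06],255],[[0,0,0],[-0.001,0,0.085],255],[[0,0,0],[-0.001,0,0.098],255],[[0,0,0],[-0.001,0,0.105],255],[[0,0,0],[-0.001,0,0.109],255],[[0,0,0],[-0.001,0,0.112],255],[[0,0,0],[-0.001,0,0.112],255]]'; python3 -c "
from h import *
st();go(jig(0,-.04),.2405,JA)"
```

```text
time_s: 13.65
tcp_pos: [0.5183, 0.0659, 0.241]
tool_rot: [[0.058, 0.998, 0.001], [0.998, -0.058, -0.0], [-0.0, 0.001, -1.0]]
ft_force: [0.1, -0.4, -0.8]
width: 0.0139
grasp_force: 58.7
t 13.65 tcp [0.5183 0.0659 0.241 ] jig [-0.0001 -0.0393] ang 1.513 tilt [ 0.001 -0.    -1.   ] F [ 0.1 -0.4 -0.8] w 0.0139 g 58.71329873800278 q [ 0.38  0.35 -0.69  1.88  0.26  1.   -0.47]
turn [0.001 0.    0.004] shift [-0.0008  0.0001  0.0006]
```

```bash
python3 -m handwheel '[[[0,0,0],[-0.001,0,0.001],255],[[0,0,0],[-0.001,0,0.002],255],[[0,0,0],[-0.001,0,0.002],200],[[0,0,0],[-0.001,0,0.002],150],[[0,0,0],[-0.001,0,0.002],100],[[0,0,0],[-0.001,0,0.002],0],[[0,0,0],[-0.001,0,0.002],0],[[0,0,0],[-0.001,0,0.002],0]]'; python3 -c "
from h import *
st();go(jig(0,-.04),.2405,JA)"
```

```text
time_s: 14.65
tcp_pos: [0.5181, 0.0651, 0.2391]
tool_rot: [[0.058, 0.998, -0.0], [0.998, -0.058, -0.0], [-0.0, 0.0, -1.0]]
ft_force: [1.7, -0.2, 0.3]
width: 0.0855
grasp_force: 0.0
t 14.65 tcp [0.5181 0.0651 0.2391] jig [-0.0003 -0.0402] ang 1.513 tilt [-0. -0. -1.] F [ 1.7 -0.2  0.3] w 0.0855 g 0.0 q [ 0.38  0.35 -0.69  1.88  0.26  1.   -0.47]
turn [0.    0.    0.004] shift [ 0.0002  0.0003 -0.0018]
```

```bash
python3 -m handwheel '[[[0,0,0],[0,0,-0.02],0],[[0,0,0],[0,0,-0.07],0],[[0,0,0],[0,0,-0.13],0],[[0,0,0],[-0.05,0,-0.15],0],[[0,0,0],[-0.12,0,-0.15],150],[[0,0,0],[-0.19,0,-0.15],255],[[0,0,0],[-0.25,0,-0.15],255],[[0,0,0],[-0.25,0,-0.15],255]]'
python3 - <<'E'
from h import *
st()
b=bot.capture('scene')[180:290,240:360];a=bot.capture('top')[170:280,180:300]
cv2.imwrite('pics/a8.png',cv2.resize(np.hstack([a,b])[:,:,::-1],None,fx=3.3,fy=3.3,interpolation=2))
E
```

```text
time_s: 15.65
tcp_pos: [0.5058, -0.1387, 0.36]
tool_rot: [[0.065, 0.998, 0.0], [0.998, -0.065, -0.001], [-0.001, 0.001, -1.0]]
ft_force: [0.5, 0.3, -0.2]
width: 0.0124
grasp_force: 0.0
t 15.65 tcp [ 0.5058 -0.1387  0.36  ] jig [-1.000e-04 -2.443e-01] ang 1.506 tilt [ 0.    -0.001 -1.   ] F [ 0.5  0.3 -0.2] w 0.0124 g 0.0 q [ 0.71  0.19 -0.58  1.76  0.11  1.22  0.03]
```

View pics/a8.png

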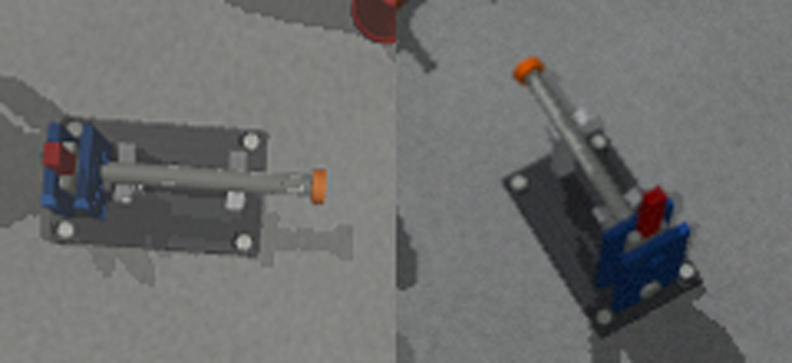

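The pin lies in both V-rests, with its head at top crop (319,187) and its tip reaching the first plate region at (103,173). I check the tip's y from the head, using both views.

Run:
```python
from h import *
f=lambda x,y:(x/3.3+180,y/3.3+170)
g=lambda x,y:((x-396)/3.3+240,y/3.3+180)
for n,w in(("top outer",onz("top",f(326,187),.085)),("top inner",onz("top",f(313,187),.085)),("tri head c",tri(f(319.5,187),g(528,70)))): print(n,w,invj(w))
# calibrate y against the outer rest's outer edge and the plate's front
print("outer rest outer face",invj(onz("top",f(246,160),.092)),"rest inner",invj(onz("top",f(230,160),.092)))
w=jig(0,-.1);go(jig(0,-.175),.253,JA)
```

```text
top outer [ 0.51301052 -0.03617834  0.085     ] [ 0.00084374 -0.14159025]
top inner [ 0.51295321 -0.02661768  0.085     ] [ 0.00020369 -0.13205087]
tri head c [ 0.51198507 -0.03019096  0.08218634] [-0.00054481 -0.13567652]
outer rest outer face [ 0.01597745 -0.08180214] rest inner [ 0.01518852 -0.0701473 ]
turn [ 0.001 -0.     0.003] shift [ 0.0812 -0.0003  0.1337]
```

```bash
python3 -m handwheel '[[[0,0,0],[0.03,0,0.04],255],[[0,0,0],[0.065,0,0.08],255],[[0,0,0],[0.065,0,0.12],255],[[0,0,0],[0.065,0,0.139],255],[[0,0,0],[0.072,0,0.139],255],[[0,0,0],[0.078,0,0.139],255],[[0,0,0],[0.084,0,0.139],255],[[0,0,0],[0.088,0,0.139],255]]'; python3 -c "
from h import *
st();go(jig(0,-.125),.248,JA)"
```

```text
time_s: 16.75
tcp_pos: [0.5108, -0.0639, 0.2486]
tool_rot: [[0.058, 0.998, 0.001], [0.998, -0.058, -0.0], [-0.0, 0.001, -1.0]]
ft_force: [0.0, -0.2, 0.6]
width: -0.0004
grasp_force: 0.0
t 16.75 tcp [ 0.5108 -0.0639  0.2486] jig [ 0.0003 -0.1694] ang 1.513 tilt [ 0.001 -0.    -1.   ] F [ 0.  -0.2  0.6] w -0.0004 g 0.0 q [ 0.58  0.3  -0.61  1.9   0.21  1.   -0.18]
turn [0.001 0.    0.004] shift [ 0.0554 -0.0002  0.0007]
```

Push slowly in small steps.

```bash
python3 -m handwheel '[[[0,0,0],[0.007,0,0],255],[[0,0,0],[0.014,0,0],255],[[0,0,0],[0.021,0,0],255],[[0,0,0],[0.028,0,0],255],[[0,0,0],[0.035,0,0],255],[[0,0,0],[0.042,0,0],255],[[0,0,0],[0.049,0,0],255],[[0,0,0],[0.055,0,0],255]]'; python3 -c "
from h import *
st();go(jig(0,-.105),.248,JA)"
```

```text
time_s: 17.75
tcp_pos: [0.5132, -0.02, 0.2479]
tool_rot: [[0.058, 0.998, 0.0], [0.998, -0.058, -0.0], [-0.0, 0.0, -1.0]]
ft_force: [0.1, -1.7, 0.5]
width: 0.0001
grasp_force: 0.8
t 17.75 tcp [ 0.5132 -0.02    0.2479] jig [ 0.     -0.1254] ang 1.513 tilt [ 0. -0. -1.] F [ 0.1 -1.7  0.5] w 0.0001 g 0.817891638725996 q [ 0.51  0.31 -0.64  1.9   0.22  1.   -0.28]
turn [0.    0.    0.004] shift [ 0.0255  0.     -0.0001]
```

```bash
python3 -m handwheel '[[[0,0,0],[0.004,0,0],255],[[0,0,0],[0.008,0,0],255],[[0,0,0],[0.012,0,0],255],[[0,0,0],[0.016,0,0],255],[[0,0,0],[0.019,0,0],255],[[0,0,0],[0.022,0,0],255],[[0,0,0],[0.0255,0,0],255],[[0,0,0],[0.0255,0,0],255]]'
python3 - <<'E'
from h import *
st()
i=bot.capture("scene");h=cv2.cvtColor(i,cv2.COLOR_RGB2HSV);e=proj("scene",[*jig(0,-.085),.085])[0]
m=((h[...,0]>3)&(h[...,0]<20)&(h[...,1]>170)&(h[...,2]>60)).astype(np.uint8)
k,l,s,c=cv2.connectedComponentsWithStats(m)
print("exp",e)
for j in range(1,k):
    if s[j,4]>3 and np.hypot(*(c[j]-e))<25: print(s[j],c[j],invj(onz("scene",c[j],.085)))
E
```

```text
time_s: 18.75
tcp_pos: [0.5143, 0.0004, 0.2479]
tool_rot: [[0.058, 0.998, -0.0], [0.998, -0.058, 0.0], [0.0, -0.0, -1.0]]
ft_force: [-0.3, -0.0, -0.6]
width: -0.0001
grasp_force: 0.1
t 18.75 tcp [5.143e-01 4.000e-04 2.479e-01] jig [-0.0002 -0.105 ] ang 1.513 tilt [-0.  0. -1.] F [-0.3 -0.  -0.6] w -0.0001 g 0.07995354244485497 q [ 0.48  0.31 -0.65  1.9   0.22  1.   -0.32]
exp [288.66429536 214.71883826]
[285 210   8   8  33] [288.03030303 212.93939394] [-0.00132049 -0.09055636]
```

```bash
python3 -m handwheel '[[[0,0,0],[0.001,0,0],255],[[0,0,0],[0.002,0,0],255],[[0,0,0],[0.003,0,0],255],[[0,0,0],[0.004,0,0],255],[[0,0,0],[0.005,0,0],255],[[0,0,0],[0.006,0,0],255],[[0,0,0],[0.006,0,0],255],[[0,0,0],[0.006,0,0],255]]'; python3 -c "
from h import *
st()"
```

```text
time_s: 19.8
tcp_pos: [0.5145, 0.0039, 0.2479]
tool_rot: [[0.059, 0.998, -0.0], [0.998, -0.059, -0.001], [-0.002, -0.0, -1.0]]
ft_force: [-0.8, -5.5, 0.9]
width: 0.0001
grasp_force: 3.0
t 19.8 tcp [0.5145 0.0039 0.2479] jig [-1.000e-04 -1.015e-01] ang 1.512 tilt [-0.    -0.001 -1.   ] F [-0.8 -5.5  0.9] w 0.0001 g 3.014552816748619 q [ 0.48  0.31 -0.65  1.9   0.22  1.   -0.33]
```

```bash
python3 -m handwheel '[[[0,0,0],[0.001,0,0],255],[[0,0,0],[0.002,0,0],255],[[0,0,0],[0.003,0,0],255],[[0,0,0],[0.004,0,0],255],[[0,0,0],[0.005,0,0],255],[[0,0,0],[0.005,0,0],255],[[0,0,0],[0.005,0,0],255],[[0,0,0],[0.005,0,0],255]]'; python3 -c "
from h import *
st()"
```

```text
time_s: 20.8
tcp_pos: [0.5147, 0.0048, 0.2479]
tool_rot: [[0.062, 0.998, -0.001], [0.998, -0.062, -0.006], [-0.006, -0.001, -1.0]]
ft_force: [-3.9, -18.8, 4.7]
width: -0.0001
grasp_force: 9.4
t 20.8 tcp [0.5147 0.0048 0.2479] jig [ 0.     -0.1006] ang 1.509 tilt [-0.001 -0.006 -1.   ] F [ -3.9 -18.8   4.7] w -0.0001 g 9.393121004104614 q [ 0.47  0.31 -0.65  1.9   0.23  1.01 -0.34]
```

It stalls firmly where the head should be home. I retreat and check numerically.

```bash
python3 -m handwheel '[[[0,0,0],[-0.01,0,0],255],[[0,0,0],[-0.04,0,0],255],[[0,0,0],[-0.08,0,0],255],[[0,0,0],[-0.12,0,-0.06],255],[[0,0,0],[-0.18,0,-0.12],255],[[0,0,0],[-0.25,0,-0.16],255],[[0,0,0],[-0.25,0,-0.16],255],[[0,0,0],[-0.25,0,-0.16],255]]'
python3 - <<'E'
from h import *
st()
for n in("scene","top"):
    i=bot.capture(n);h=cv2.cvtColor(i,cv2.COLOR_RGB2HSV);e=proj(n,[*jig(0,-.085),.085])[0]
    m=((h[...,0]>3)&(h[...,0]<20)&(h[...,1]>150)&(h[...,2]>60)).astype(np.uint8)
    k,l,s,c=cv2.connectedComponentsWithStats(m)
    for j in range(1,k):
        if s[j,4]>3 and np.hypot(*(c[j]-e))<25: print(n,s[j],c[j],invj(onz(n,c[j],.085)))
    r=(((h[...,0]<3)|(h[...,0]>172))&(h[...,1]>150)).astype(np.uint8);e=proj(n,[*jig(0,.046),.16])[0]
    k,l,s,c=cv2.connectedComponentsWithStats(r)
    for j in range(1,k):
        if s[j,4]>10 and np.hypot(*(c[j]-e))<25: print(n,"handle",s[j],c[j],"exp",e,invj(onz(n,c[j],.16)))
    if n=="top":
        g=i[:,:,::-1];u=proj(n,[*jig(0,-.02),.085])[0].astype(int);cv2.imwrite("pics/a9.png",cv2.resize(g[u[1]-30:u[1]+30,u[0]-50:u[0]+50],None,fx=6,fy=6))
E
```

```text
time_s: 21.8
tcp_pos: [0.5033, -0.1905, 0.3757]
tool_rot: [[0.058, 0.998, 0.0], [0.998, -0.058, 0.001], [0.001, 0.0, -1.0]]
ft_force: [-0.4, 0.4, -0.5]
width: -0.0003
grasp_force: 0.0
t 21.8 tcp [ 0.5033 -0.1905  0.3757] jig [ 0.0006 -0.2962] ang 1.512 tilt [ 0.     0.001 -1.   ] F [-0.4  0.4 -0.5] w -0.0003 g 0.0 q [ 0.77  0.21 -0.56  1.71  0.11  1.26  0.13]
scene [285 212   9   6  30] [288.56666667 214.1       ] [-0.00074766 -0.08676505]
scene handle [313 237   9  15  83] [316.96385542 244.07228916] exp [317.35439335 241.07781334] [0.00516055 0.05230289]
top [254 220   4  10  36] [255.58333333 224.47222222] [ 0.00240858 -0.08508314]
top handle [194 213   4   7  24] [195.5  216.25] exp [196.08847726 217.97133175] [0.00377824 0.04766461]
```

Run:
```python
from h import *
i=bot.capture("top")[:,:,::-1]
def red(a):
    h=cv2.cvtColor(np.ascontiguousarray(a),cv2.COLOR_BGR2HSV);m=((h[...,0]<8)|(h[...,0]>172))&(h[...,1]>120);m[60:]=0;m[:,50:]=0
    y,x=np.nonzero(m);return len(x),x.mean(),y.mean(),y.min(),y.max()
n=i[170:280,180:300];print("now",red(n))
for f,hh in(("pics/a8.png",110),("pics/a4.png",100)):
    a=cv2.imread(f);w=round(a.shape[1]/2);print(f,red(cv2.resize(a[:,:w],(120,hh),interpolation=cv2.INTER_AREA)))
```

```text
now (44, np.float64(15.704545454545455), np.float64(46.93181818181818), np.int64(43), np.int64(52))
pics/a8.png (50, np.float64(16.1), np.float64(47.26), np.int64(43), np.int64(52))
pics/a4.png (60, np.float64(17.166666666666668), np.float64(47.7), np.int64(43), np.int64(52))
```

The handle hasn't moved since it was pushed against its stop, and the head reads home at y ≈ -85 mm. I hand in the job.

```bash
python3 -c "
from cell import bot
print(bot.job_done())"
```

```text
the job is handed in; nothing more can be done
None
```

The job is handed in, with no verdict shown: by my measurements the arm is upright against its stop and the pin, released short of the first plate and then pushed in by its head, is home against the outer V-rest. The robot never went near the can, spool, jar or hammer, though I did not measure them afterwards.

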